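Index the coffee-pod carousel and lock it

TASK

Bring the green-lidded coffee pod to the red serving ledge: draw the carousel's lock bolt right out, push the carousel round one stop the way that brings the green pod there, until it clicks in, and then press the bolt home again with a firm push of about 15 N. Never push the carousel, its posts or the bolt with more than 25 N, never turn it past that stop, and leave the pods standing in their pockets and the other things on the counter where they are.

Things in the scene. Friction and masses are not known exactly. Their poses are not given: they have to be found in the camera images.
- carousel_base: Fixed black round base, 252 mm across and 12 mm high, of the coffee-pod carousel. Origin: on the carousel's vertical axis, at the counter top; z up. In its own frame the lock bolt lies along -y, the red serving ledge points 30 degrees from +x towards -y, and the spring roller of the detent stands at +y.
- carousel: Aluminium turning plate, 218 mm across, top face 30 mm above the counter, turning freely on the base about z. Origin as the base's; at the start its axes agree with the base's. Six black collars 14 mm high (pod pockets) stand 80 mm from the axis at 30, 90, 150, 210, 270 and 330 degrees from its own x axis.
- post0 (a point): Top of one of six like upright steel push posts on the plate, 12 mm thick, 103 mm from the axis, 60 degrees apart, half-way between the pockets (this one on the plate's own x axis). They reach 125 mm above the counter, the pods 74 mm: push them sideways above the pods. Met at over 30 mm/s, posts and bolt handle give a hard knock.
- detent (a point): Fixed spring roller at the plate's rim. It clicks into a notch between two rim lugs every 60 degrees (a stop). Leaving or entering a stop takes roughly 5 to 10 N at a post, between stops about 1 N. Over the last 4 degrees the plate is drawn into the stop by itself. A stop resists light touches only.
- bolt: Brass lock bolt sliding along the base's y axis, no spring; dry friction of about 4 N keeps it where it is left. Origin: axis of its rounded nose, 24 mm above the counter. It starts home: nose wedged between two rim lugs, origin 120 mm from the carousel's axis. It draws out (base -y) 28 mm to a hard stop. Each notch block is hand-set: the next one's home lies up to 6 mm further out or 3 mm further in, so feel for it.
- bolt_knob (a point): Centre of the free upper part of the bolt's upright brass handle, a round peg 14 mm thick with a red top, 60 mm outwards of the bolt's origin. This point is 82 mm above the counter, the peg's top at 102 mm; the peg is free above 32 mm. Axes as the base's: +y is inwards (home), -y outwards.
- serve (a point): Where the centre of a pod stands when its pocket is at the red serving ledge: fixed, 80 mm from the carousel's axis, 52 mm above the counter. The pocket there is empty at the start.
- green_pod_center (a point): Centre of the coffee pod with the green lid: white cup 44 mm tall, 51 mm across at its lid, 16 g, standing loose in a pocket next to the serving place, on one side or the other; z up.
- red_pod_center (a point): Centre of the coffee pod with the red lid: white cup 44 mm tall, 51 mm across at its lid, 16 g, standing loose in a pocket next to the serving place, on one side or the other; z up.
- yellow_pod_center (a point): Centre of the coffee pod with the yellow lid: white cup 44 mm tall, 51 mm across at its lid, 16 g, standing loose in one of the other pockets; z up.
- blue_pod_center (a point): Centre of the coffee pod with the blue lid: white cup 44 mm tall, 51 mm across at its lid, 16 g, standing loose in one of the other pockets; z up.
- canister: Bystander: blue canister, 68 mm across, 150 mm tall. Origin: centre of its underside.
- foam_cup: Bystander: white foam cup, 80 mm across, 85 mm tall. Origin: centre of its underside.
- mug: Bystander: blue mug, 82 mm across, 95 mm tall. Origin: centre of its underside.
- creamer: Bystander: jar of creamer, 60 mm across, 100 mm tall. Origin: centre of its underside.
- sugar_bowl: Bystander: white bowl, 110 mm across, 50 mm tall. Origin: centre of its underside.
Mind the look-alikes: they are no part of the job. Leave any orange or pink look-alike of the part that bears green_pod_center alone.

How it is judged:
By the outcome, as a careful person would: the job done as asked, in the order asked, and still so for the second after the job is handed in, with the robot touching nothing.
It also fails if it takes over 64 s, if anything falls off the work surface, if the arm or the gripper's body presses on something with over 40 N, if the wrist force passes 120 N, or if a joint passes its speed limit or range.

ROBOT

A 6-joint arm with a two-finger parallel gripper is mounted at the origin on the work surface. World frame = base frame: x ahead of the robot, y to its left, z up, the work surface at z = 0. Lengths are in m, angles in rad, forces in N, time in s.
With the tool pointing down it reaches from about 0.35 to 0.775 m from the base axis. Payload 7.3 kg.
Tool frame: the origin (TCP) lies midway between the tips of the shut fingers; the grasp point (between the pads) lies 19 mm behind it (robot.grasp_offset is the z of the grasp point in the tool frame, in m); z points along the fingers, y is the direction in which the jaws open and shut (so a half turn about z gives the same grasp; the last joint's range is limited). The gripper opens to 92 mm and grips with 3 to 60 N. Pads are 19 mm wide; open, the fingers measure 130 mm over their backs; the gripper's body (75 mm by 190 mm) begins 47 mm behind the grasp point.
Start: joints at [-1.417, 0.342, 1.524, -0, 1.275, -0.146], TCP at [0.155, -0.502, 0.227] pointing down, gripper open.
Joint ranges: [-2.53, 2.53], [-0.77, 2.02], [0.04, 2.7], [-1, 4.14], [0.28, 2.66], [-3.11, 3.11]. Speed limits (rad/s): [2.57, 2.57, 3.14, 3.14, 3.14, 3.14].

INTERFACE

Orientations are given as [roll, pitch, yaw] about the fixed x, y, z axes, in that order (R = Rz(yaw) Ry(pitch) Rx(roll)).
In Python, from cell import observe, imaging, workorder, robot gives the robot as it stands. The module is installed in compiled form; this text tells all that it offers.
- The arm moves only by the tool send_rows, never from a script. Its argument "series" is a list of rows, each a list of 7 numbers: the shift along the tool's x, y, z in m, then the turn, a rotation vector about the tool's x, y, z in rad, then the closure, from 0 (fully open) to 1 (shut). A call has 1 to 5 rows; each row shifts and turns the commanded pose from where the row before left it, along the tool's axes as they then stand; what a row does not reach is not made up. A row lasts 1/12 s, in which the tool goes at most 41.7 mm and 7.16 degrees, less where a joint would pass 70% of its speed; a pose out of reach is approached as far as the arm can. A call is refused whole if a number of a shift passes 0.0417 or a number of a turn 0.125, either way. A call with a gripper value outside its range is refused whole. The fingers move at their own pace and stop on an object; "newtons" is the grip in N (left out, the last holds). Time passes only in rows, so rows that do not move let the fingers close. It gives the time, the measured TCP pose, the force and the opening at its end, in the units of the state.
- observe(): the state, without advancing time (a new reading comes with each control period).
- imaging.read_camera(name): name is "scene" or "side" or "wrist"; returns a dict with "color" (480x640x3 uint8, red, green, blue), "range_z" (480x640 float32, m along the optical axis (not along the pixel's ray), 0 where there is no reading), "vfov" (degrees; the focal length in pixels is half the picture's height over the tangent of half this angle, whatever the lens; pixels are square), "cx", "cy" (the principal point, pixels), "T" (4x4, takes a point from camera to world coordinates). Camera axes: x right, y down, z forward; pixel columns grow to the right and rows downward; lengths in m; the calibration is good to about 2 mm. A picture is of the moment at which its call begins.
- workorder.hand_in(): hands the job in, once; it reports no verdict.
The state is a dict: "time": time; "qpos": joint angles; "qvel": joint speeds; "joint_efforts": joint torques, N m; "tool_pos": TCP position; "tool_rot": TCP orientation; "contact_force": force on the tool from outside, world axes, zero at the start; "torque": the same for the moment, N m; "opening": finger opening in m.
Only numpy, scipy, OpenCV 4.12 (cv2) and the standard library are available. Lean on these libraries where they do the work, as an engineer would, in place of code of your own. Each camera call takes 0.05 s, during which the arm holds its last target.

## Working session

There is one attempt and no reset: what is moved stays moved. The work goes in short steps, Python scripts to look and compute and a tool call to move; the robot and the scene stay as the last step left them, time stands still between calls to the robot, and variables do not carry over. Pictures are saved under pics/ and viewed, and the job is handed in when it is done.

Besides the shell and the picture viewer there is one more tool, called after ">>>" as name(argument=value, ...) on one line, values as JSON. send_rows: Moves the arm, as the interface text tells. Its arguments: {"type":"object","properties":{"series":{"type":"array","items":{"type":"array","items":{"type":"number"}}},"newtons":{"type":"number"}},"required":["series"]}

```bash
mkdir -p pics
cat > h.py <<'E'
import numpy as np, cv2
from cell import observe, imaging, workorder, robot
def snap(n,f):
    d=imaging.read_camera(n); cv2.imwrite('pics/'+f+'.png',d['color'][:,:,::-1]); np.savez('pics/'+f+'.npz',**d); return d
def cloud(d):
    z=d['range_z']; h,w=z.shape; f=h/2/np.tan(np.radians(d['vfov'])/2)
    v,u=np.mgrid[:h,:w]; P=np.stack([(u-d['cx'])/f*z,(v-d['cy'])/f*z,z],-1)
    T=np.array(d['T']); W=P@T[:3,:3].T+T[:3,3]; W[z<=0]=np.nan; return W
E
python3 - <<'E'
from h import *
print(observe())
for n in ['scene','side','wrist']:
    d=snap(n,n+'0'); print(n,d['vfov'],d['cx'],d['cy'],np.round(d['T'],3).tolist())
E
```

```text
{'time': 0.0, 'qpos': array([-1.41703127e+00,  3.42721408e-01,  1.52501347e+00, -4.80492798e-06,
        1.27539066e+00, -1.45989877e-01]), 'qvel': array([ 0.00101419,  0.0020441 , -0.00014416, -0.00125214, -0.00026467,
       -0.00025597]), 'joint_efforts': array([ 3.26916641e-03, -4.31232262e+01, -2.44217777e+01,  7.20028044e-02,
        5.59617381e-02, -1.06690898e-04]), 'tool_pos': array([ 0.15498764, -0.50117882,  0.22604688]), 'tool_rot': array([-3.14007540e+00, -2.18446167e-04,  2.99756166e-01]), 'contact_force': array([-0.62548673,  0.43915019, -0.06515722]), 'torque': array([-0.02083448, -0.0273219 ,  0.00756758]), 'opening': 0.09164588490413872}
scene 57.921340769687276 318.75238440589953 243.0255255498725 [[0.71, 0.463, -0.531, 1.182], [0.704, -0.472, 0.53, -0.586], [-0.005, -0.75, -0.662, 0.881], [0.0, 0.0, 0.0, 1.0]]
side 51.84357391492162 323.50446368922877 241.01641895164798 [[-0.986, -0.092, 0.137, 0.416], [-0.164, 0.619, -0.768, 0.855], [-0.015, -0.78, -0.626, 0.773], [0.0, 0.0, 0.0, 1.0]]
wrist 60.33643963978331 319.28500619176947 239.22728146302768 [[0.295, -0.917, -0.269, 0.228], [-0.955, -0.284, -0.081, -0.478], [-0.002, 0.28, -0.96, 0.384], [0.0, 0.0, 0.0, 1.0]]
```

View pics/scene0.png

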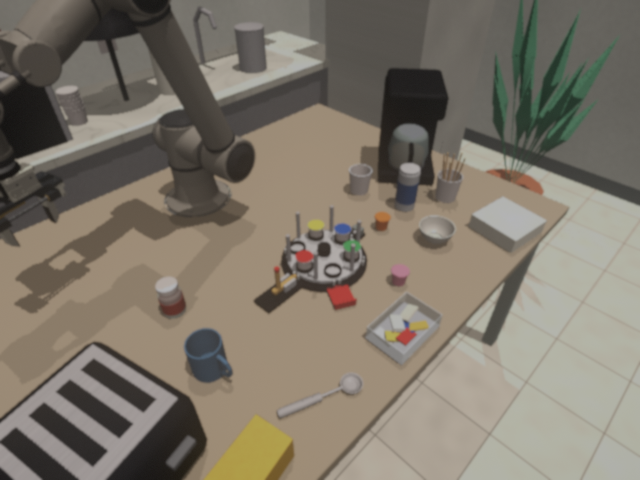

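View pics/side0.png

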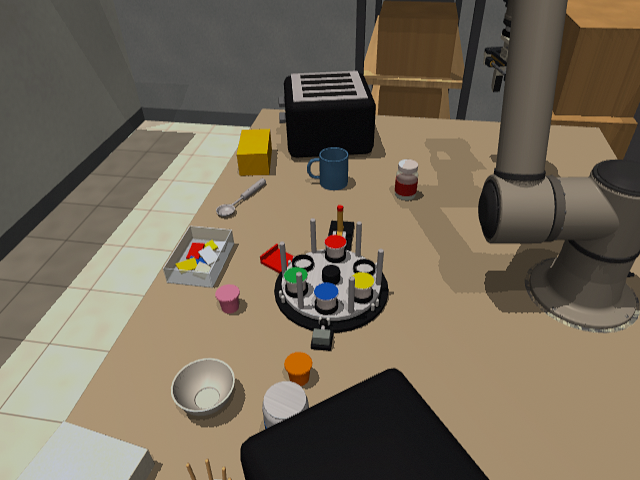

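View pics/wrist0.png

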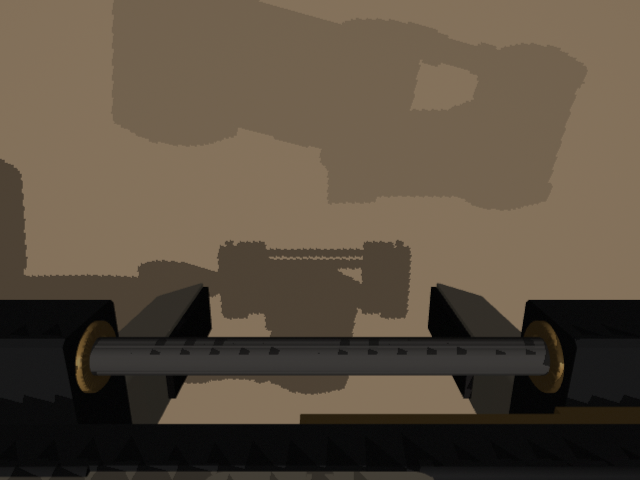

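Seen in the side picture: the carousel is at (331,285), the ledge at (277,258), the bolt handle's red top at (340,208) and the detent at (322,335). Things that could be taken for the green pod are:
- green lid (296,278)
- red lid (335,242)
- blue lid (326,292)
- yellow lid (361,281)
- loose orange look-alike (299,367)
- loose pink look-alike (229,297)

I choose (296,278), between ledge and detent, and will check it in a crop.

Run:
```python
from h import *
d=dict(np.load('pics/side0.npz')); W=cloud(d); c=d['color']
cv2.imwrite('pics/crop0.png',cv2.resize(c[190:360,230:430,::-1],(800,680))[:600])
hsv=cv2.cvtColor(c,cv2.COLOR_RGB2HSV)
def lid(name,lo,hi,zr,box):
    m=cv2.inRange(hsv,lo,hi)>0
    b=np.zeros_like(m); b[box[1]:box[3],box[0]:box[2]]=1
    m&=b&(W[...,2]>zr[0])&(W[...,2]<zr[1]); p=W[m]; print(name,m.sum(),np.round(np.nanmedian(p,0),4), np.round((np.nanmin(p,0)+np.nanmax(p,0))/2,4),np.round(np.nanmax(p,0)-np.nanmin(p,0),3))
    return p
box=(262,195,405,350)
lid('green',(45,100,60),(80,255,255),(.06,.085),box)
lid('red',(0,150,80),(6,255,255),(.06,.085),box)
lid('yellow',(22,150,80),(35,255,255),(.06,.085),box)
lid('blue',(105,100,60),(125,255,255),(.06,.085),box)
lid('knob',(0,150,80),(8,255,255),(.09,.11),(330,195,350,220))
lid('ledge',(0,150,80),(8,255,255),(.0,.05),(255,240,300,275))
b=np.zeros(W.shape[:2],bool); b[box[1]:box[3],box[0]:box[2]]=1
# plate fit
m=b&(W[...,2]>.11)&(W[...,2]<.14)
n,l,s,ce=cv2.connectedComponentsWithStats(m.astype(np.uint8))
for i in range(1,n):
    p=W[l==i]
    if len(p)>5: print('post',len(p),ce[i].round(),np.round(np.median(p,0),4), p[:,2].max().round(4))
# dark base rim: z ~0.012
m=b&(W[...,2]>.008)&(W[...,2]<.016)&(c.max(2)<60)
p=W[m]; print('base',len(p))
from scipy.optimize import least_squares
```

```text
green 218 [0.6133 0.1164 0.0748] [0.6088 0.1169 0.0747] [0.047 0.047 0.006]
red 222 [ 0.5441 -0.0043  0.0748] [0.5844 0.0272 0.0709] [0.128 0.112 0.015]
yellow 256 [0.468  0.1127 0.0748] [0.4688 0.1134 0.0747] [0.043 0.049 0.006]
blue 320 [0.5384 0.1557 0.0747] [0.5388 0.155  0.075 ] [0.046 0.051 0.006]
knob 30 [ 0.5463 -0.0991  0.1005] [ 0.5466 -0.1021  0.0993] [0.013 0.019 0.01 ]
ledge 427 [0.6892 0.0067 0.0122] [ 0.6823 -0.0087  0.0137] [0.073 0.109 0.027]
post 42 [312. 222.] [ 0.5949 -0.0071  0.1197] 0.1282
post 41 [359. 225.] [ 0.492  -0.0107  0.1197] 0.1263
post 44 [282. 246.] [0.6432 0.0828 0.1211] 0.1262
post 48 [380. 253.] [0.438  0.0769 0.121 ] 0.1262
post 51 [299. 277.] [0.5891 0.1708 0.1211] 0.1278
post 47 [351. 281.] [0.4866 0.1673 0.1218] 0.1268
base 1737
```

View pics/crop0.png

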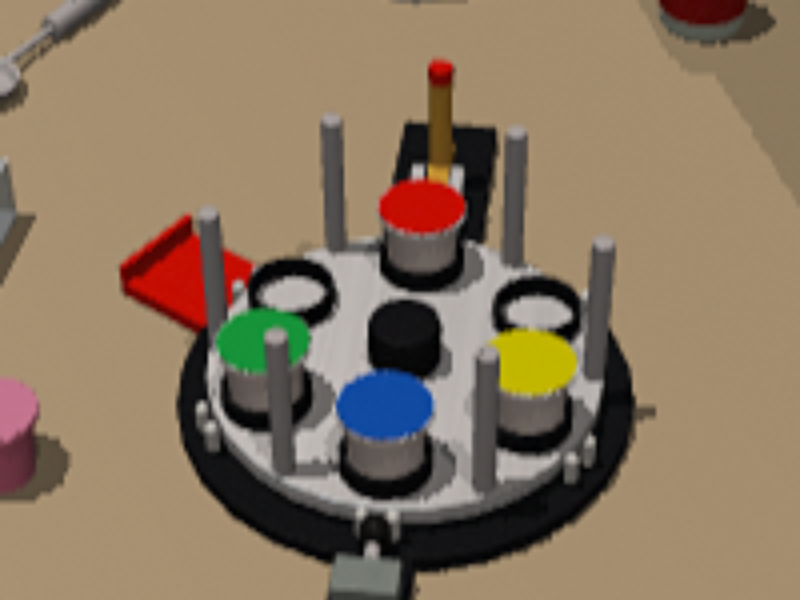

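The crop shows the green lid at crop (263,340), which is between the ledge and the detent (base +30°). The red lid is at the bolt side. So the plate has to turn clockwise seen from above. Next I fit the pose precisely and check the way for obstacles.

```bash
cat >> h.py <<'E'
C=np.array([.5412,.0757]); YAW=np.radians(1.8)
def w2b(p): 
    d=np.asarray(p)[...,:2]-C; c,s=np.cos(YAW),np.sin(YAW); return np.stack([c*d[...,0]+s*d[...,1],-s*d[...,0]+c*d[...,1]],-1)
def b2w(b): c,s=np.cos(YAW),np.sin(YAW); return C+np.array([c*b[0]-s*b[1],s*b[0]+c*b[1]])
def to(b,z):
    "shift in tool axes to reach base-frame point"
    from scipy.spatial.transform import Rotation as Ro
    o=observe(); R=Ro.from_euler('xyz',o['tool_rot']).as_matrix()
    t=np.r_[b2w(b),z]-o['tool_pos']; print('now base',w2b(o['tool_pos'])*1e3,o['tool_pos'][2],'shift',np.round(R.T@t,4), 'F',o['contact_force'].round(2),'t',o['time'],'yaw',o['tool_rot'].round(4))
E
python3 - <<'E'
from h import *
d=dict(np.load('pics/side0.npz')); W=cloud(d)
for n,p in dict(green=[.6088,.1169],red=[.5441,-.0043],yellow=[.4688,.1134],blue=[.5388,.155],knob=[.5466,-.1035]).items():
    b=w2b(np.array(p)); print(n,b.round(4),np.hypot(*b).round(4),np.degrees(np.arctan2(b[1],b[0])).round(1))
# base rim fit
c=d['color']; b=np.zeros(W.shape[:2],bool); b[195:350,262:405]=1
m=b&(np.abs(W[...,2]-.012)<.004)&(c.max(2)<70); p=w2b(W[m]); r=np.hypot(*p.T); p=p[(r<.135)]
a=np.degrees(np.arctan2(p[:,1],p[:,0]))
for k in range(-180,180,30):
    q=p[(a>=k)&(a<k+30)]
    if len(q)>5: print(k,len(q),np.percentile(np.hypot(*q.T),[2,98]).round(4))
# heights of things taller than .13 over the way
m=(W[...,2]>.05)&(W[...,0]>.1)&(W[...,0]<.75)&(W[...,1]<-.02)&(W[...,1]>-.65)
for x in np.arange(.1,.75,.1):
  print(round(x,1),[ (round(y,1), round(float(W[m&(W[...,0]>x)&(W[...,0]<x+.1)&(W[...,1]>y)&(W[...,1]<y+.1)][:,2].max()),3)) for y in np.arange(-.6,-.01,.1) if (m&(W[...,0]>x)&(W[...,0]<x+.1)&(W[...,1]>y)&(W[...,1]<y+.1)).any()])
to([0,-.147],.2)
E
```

```text
green [0.0689 0.0391] 0.0792 29.6
red [ 0.0004 -0.0801] 0.0801 -89.7
yellow [-0.0712  0.04  ] 0.0816 150.7
blue [0.0001 0.0793] 0.0793 89.9
knob [-0.0002 -0.1793] 0.1793 -90.1
-180 88 [0.1106 0.1249]
-120 6 [0.1283 0.1338]
-30 39 [0.112  0.1244]
0 108 [0.1097 0.1253]
30 223 [0.1047 0.1267]
60 222 [0.103  0.1272]
90 259 [0.1029 0.1294]
120 250 [0.1044 0.1271]
150 154 [0.1088 0.1262]
0.1 [(np.float64(-0.6), 0.47), (np.float64(-0.5), 0.478), (np.float64(-0.1), 0.574)]
0.2 [(np.float64(-0.6), 0.467), (np.float64(-0.1), 0.575)]
0.3 [(np.float64(-0.4), 0.103), (np.float64(-0.3), 0.091)]
0.4 [(np.float64(-0.4), 0.104), (np.float64(-0.3), 0.068)]
0.5 [(np.float64(-0.6), 0.198), (np.float64(-0.5), 0.171), (np.float64(-0.4), 0.098), (np.float64(-0.2), 0.104), (np.float64(-0.1), 0.104)]
0.6 [(np.float64(-0.6), 0.199), (np.float64(-0.5), 0.194), (np.float64(-0.4), 0.097)]
0.7 [(np.float64(-0.6), 0.198), (np.float64(-0.5), 0.196)]
now base [-404.10077395 -564.56519258] 0.22620213436336306 shift [ 0.5004 -0.2954  0.0266] F [ 0.18 -0.11  1.1 ] t 0.15 yaw [-3.1404e+00 -2.0000e-04  2.9990e-01]
```

>>> send_rows(series=[[0,0,0,0,0,0.09,1],[0,0,0,0,0,0.09,1],[0,0,0,0,0,0.088,1],[0,0,0,0,0,0,1]], newtons=40)

```text
time: 0.48
tool_pos: [0.1551, -0.5014, 0.2265]
tool_rot: [-3.141, 0.0, 0.029]
contact_force: [-0.1, 0.7, 0.7]
opening: 0.07
```

Run:
```python
from h import *
to([0,-.147],.2)
```

```text
now base [-404.06694799 -564.7287461 ] 0.2264681820950664 shift [ 0.4029 -0.4188  0.0267] F [-0.13  0.67  0.67] t 0.4833 yaw [-3.1411  0.      0.0287]
```

>>> send_rows(series=[[0.0268,-0.0279,0,0,0,0,1],[0.0268,-0.0279,0,0,0,0,1],[0.0268,-0.0279,0,0,0,0,1],[0.0268,-0.0279,0,0,0,0,1],[0.0268,-0.0279,0,0,0,0,1]])

```text
time: 0.9
tool_pos: [0.2853, -0.3564, 0.2266]
tool_rot: [-3.141, 0.0, 0.034]
contact_force: [1.3, -0.5, 0.5]
opening: 0.0363
```

>>> send_rows(series=[[0.0268,-0.0279,0,0,0,0,1],[0.0268,-0.0279,0,0,0,0,1],[0.0268,-0.0279,0,0,0,0,1],[0.0268,-0.0279,0,0,0,0,1],[0.0268,-0.0279,0,0,0,0,1]])

```text
time: 1.32
tool_pos: [0.415, -0.2125, 0.2268]
tool_rot: [3.141, -0.0, 0.035]
contact_force: [0.3, -0.1, 0.5]
opening: 0.0033
```

>>> send_rows(series=[[0.0268,-0.0279,0,0,0,0,1],[0.0268,-0.0279,0,0,0,0,1],[0.0268,-0.0279,0,0,0,0,1],[0,0,0,0,0,0,1],[0,0,0,0,0,0,1]])

```text
time: 1.73
tool_pos: [0.4925, -0.1263, 0.2263]
tool_rot: [-3.141, 0.001, 0.038]
contact_force: [0.1, 0.9, -0.1]
opening: 0.0001
```

Run:
```python
from h import *
to([0,-.147],.07)
```

```text
now base [ -55.04868477 -200.37092771] 0.22626971437339718 shift [ 0.0555 -0.053   0.1562] F [ 0.14  0.92 -0.07] t 1.7333 yaw [-3.1415e+00  7.0000e-04  3.8200e-02]
```

>>> send_rows(series=[[0.0278,-0.0265,0,0,0,0.006,1],[0.0278,-0.0265,0,0,0,0,1],[0,0,0.04,0,0,0,1],[0,0,0.03,0,0,0,1],[0,0,0,0,0,0,1]])

```text
time: 2.15
tool_pos: [0.5419, -0.0732, 0.151]
tool_rot: [-3.139, 0.011, 0.027]
contact_force: [-1.1, 0.6, -0.4]
opening: 0.0004
```

Run:
```python
from h import *
to([0,-.147],.07)
d=snap('side','side1'); cv2.imwrite('pics/crop1.png',cv2.resize(d['color'][150:330,230:430,::-1],(666,600)))
d=snap('wrist','wrist1')
to([0,-.147],.07)
```

```text
now base [  -4.02188678 -148.85160518] 0.15100297351330555 shift [ 0.0049 -0.0016  0.081 ] F [-1.09  0.57 -0.42] t 2.15 yaw [-3.1387  0.0112  0.027 ]
now base [  -0.93274052 -150.1233326 ] 0.15659125428736306 shift [ 0.0011 -0.0031  0.0866] F [ 0.66 -0.59  0.58] t 2.25 yaw [-3.1412e+00  2.3000e-03  2.5500e-02]
```

View pics/crop1.png

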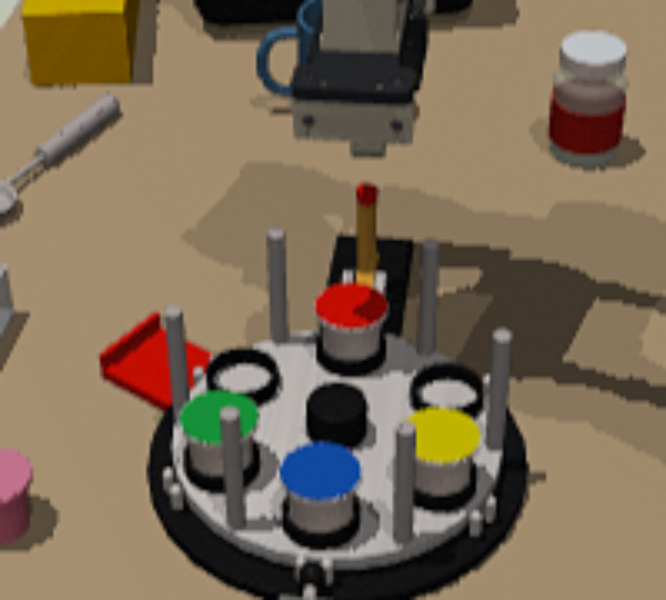

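View pics/wrist1.png

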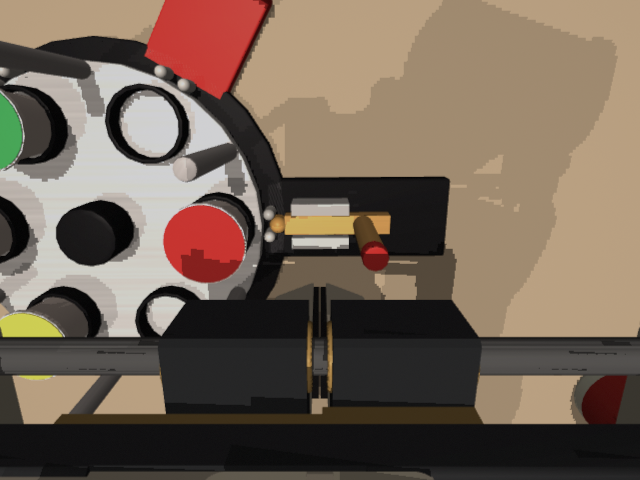

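Run:
```python
from h import *
from scipy.spatial.transform import Rotation as Ro
o=observe(); R=Ro.from_euler('xyz',o['tool_rot']).as_matrix()
W=cloud(dict(np.load('pics/wrist1.npz'))); Q=(W-o['tool_pos'])@R
for v in list(range(284,420,8)):
    print(v,[tuple((Q[v,u]*1e3).round()) for u in (170,240,300,312,319,327,340,400,470)])
```

```text
284 [(np.float64(-44.0), np.float64(-112.0), np.float64(127.0)), (np.float64(-43.0), np.float64(-60.0), np.float64(126.0)), (np.float64(-56.0), np.float64(-18.0), np.float64(156.0)), (np.float64(9.0), np.float64(-5.0), np.float64(2.0)), (np.float64(-56.0), np.float64(-2.0), np.float64(157.0)), (np.float64(9.0), np.float64(2.0), np.float64(1.0)), (np.float64(-56.0), np.float64(15.0), np.float64(156.0)), (np.float64(-56.0), np.float64(64.0), np.float64(158.0)), (np.float64(-56.0), np.float64(121.0), np.float64(157.0))]
292 [(np.float64(-45.0), np.float64(-108.0), np.float64(115.0)), (np.float64(-46.0), np.float64(-59.0), np.float64(118.0)), (np.float64(9.0), np.float64(-9.0), np.float64(-6.0)), (np.float64(9.0), np.float64(-4.0), np.float64(-7.0)), (np.float64(7.0), np.float64(-2.0), np.float64(-2.0)), (np.float64(9.0), np.float64(1.0), np.float64(-6.0)), (np.float64(9.0), np.float64(7.0), np.float64(-6.0)), (np.float64(-63.0), np.float64(64.0), np.float64(157.0)), (np.float64(-63.0), np.float64(121.0), np.float64(157.0))]
300 [(np.float64(-56.0), np.float64(-113.0), np.float64(126.0))
[... 7026 characters left out ...]
156.0)), (np.float64(21.0), np.float64(3.0), np.float64(-87.0)), (np.float64(21.0), np.float64(14.0), np.float64(-87.0)), (np.float64(21.0), np.float64(28.0), np.float64(-87.0))]
412 [(np.float64(19.0), np.float64(-31.0), np.float64(-87.0)), (np.float64(20.0), np.float64(-17.0), np.float64(-88.0)), (np.float64(20.0), np.float64(-5.0), np.float64(-88.0)), (np.float64(-181.0), np.float64(-8.0), np.float64(157.0)), (np.float64(-182.0), np.float64(-2.0), np.float64(158.0)), (np.float64(21.0), np.float64(0.0), np.float64(-90.0)), (np.float64(21.0), np.float64(3.0), np.float64(-89.0)), (np.float64(21.0), np.float64(14.0), np.float64(-89.0)), (np.float64(21.0), np.float64(28.0), np.float64(-89.0))]
```

Run:
```python
from h import *
from scipy.spatial.transform import Rotation as Ro
o=observe(); R=Ro.from_euler('xyz',o['tool_rot']).as_matrix()
W=cloud(dict(np.load('pics/wrist1.npz'))); Q=(W-o['tool_pos'])@R*1e3
m=(np.abs(Q[...,0]-9.3)<1.5)&(Q[...,2]<8)&(Q[...,2]>-60)
for z in range(-60,8,4):
    q=Q[m&(np.abs(Q[...,2]-z)<2)]
    if len(q): print(z,len(q),q[:,1].min().round(1),q[:,1].max().round(1))
R0=Ro.from_euler('xyz',[-3.14007,-.0002,.29976]).as_matrix()
Q=(cloud(dict(np.load('pics/wrist0.npz')))-np.array([.155,-.5012,.226]))@R0*1e3
m=(np.abs(Q[...,0])<14)&(Q[...,2]<8)&(Q[...,2]>-75)
for z in range(-75,8,5):
    q=Q[m&(np.abs(Q[...,2]-z)<2.5)&(Q[...,1]>0)]
    if len(q): print('open',z,len(q),q[:,1].min().round(1),q[:,1].max().round(1),q[:,0].min().round(),q[:,0].max().round())
```

```text
-40 5 -2.2 0.0
-36 29 -3.5 0.7
-32 39 -5.0 1.4
-28 69 -5.0 2.2
-24 64 -5.2 2.3
-20 59 -5.3 2.4
-16 50 -8.4 10.7
-12 283 -18.2 15.2
-8 269 -17.9 14.8
-4 171 -13.9 10.9
0 79 -8.6 5.6
open -75 139 46.5 47.9 7.0 14.0
open -70 368 46.3 48.3 2.0 14.0
open -65 362 46.5 48.4 -2.0 13.0
open -60 338 46.6 48.1 -5.0 10.0
open -55 298 46.8 48.0 -9.0 6.0
open -50 254 44.8 48.0 -11.0 3.0
open -45 377 44.0 61.9 -11.0 12.0
open -40 500 44.5 63.2 -10.0 12.0
open -35 475 44.6 63.0 -9.0 12.0
open -30 447 44.5 62.5 2.0 12.0
open -25 422 44.5 62.6 -1.0 12.0
open -20 429 44.5 61.9 -3.0 12.0
open -15 398 44.4 61.7 -6.0 12.0
open -10 345 44.6 59.9 -8.0 12.0
open -5 283 44.6 55.6 -9.0 11.0
open 0 89 44.7 49.8 -9.0 11.0
```

>>> send_rows(series=[[0.001,-0.004,0.03,0,0,-0.005,1],[0,0,0.03,0,0,0,1],[0,0,0.02,0,0,0,1],[0,0,0.01,0,0,0,1],[0,0,0,0,0,0,1]])

```text
time: 2.67
tool_pos: [0.5465, -0.0702, 0.0667]
tool_rot: [-3.142, 0.001, 0.03]
contact_force: [0.1, 1.0, 0.0]
opening: 0.0006
```

>>> send_rows(series=[[0,0,0,0,0,0,1],[0,0,0,0,0,0,1]])

```text
time: 2.83
tool_pos: [0.5482, -0.0701, 0.0689]
tool_rot: [3.14, -0.004, 0.03]
contact_force: [-0.2, 0.6, 0.9]
opening: 0.0005
```

Run:
```python
from h import *
to([0,-.155],.066)
```

```text
now base [   2.3709821  -145.99442423] 0.06893416000789221 shift [-0.0024  0.009   0.0029] F [-0.19  0.6   0.87] t 2.8333 yaw [ 3.1404 -0.0038  0.0304]
```

>>> send_rows(series=[[-0.0015,0.0015,0.002,0,0,0,1],[0,0.0015,0,0,0,0,1],[0,0.0015,0,0,0,0,1],[0,0.0015,0,0,0,0,1],[0,0.0015,0,0,0,0,1]])

```text
time: 3.25
tool_pos: [0.5456, -0.0772, 0.065]
tool_rot: [3.141, -0.0, 0.031]
contact_force: [-1.1, 0.8, 0.2]
opening: 0.0004
```

>>> send_rows(series=[[0,0.0015,0,0,0,0,1],[0,0.0015,0,0,0,0,1],[0,0.0015,0,0,0,0,1]])

```text
time: 3.5
tool_pos: [0.5456, -0.081, 0.0647]
tool_rot: [-3.141, -0.0, 0.031]
contact_force: [-0.4, 4.7, 1.4]
opening: 0.0006
```

>>> send_rows(series=[[0,0.002,0,0,0,0,1],[0,0.002,0,0,0,0,1],[0,0.002,0,0,0,0,1],[0,0.002,0,0,0,0,1],[0,0.002,0,0,0,0,1]])

```text
time: 3.92
tool_pos: [0.5459, -0.0916, 0.0647]
tool_rot: [3.142, -0.0, 0.031]
contact_force: [0.7, 3.9, 0.7]
opening: -0.0
```

>>> send_rows(series=[[0,0.002,0,0,0,0,1],[0,0.002,0,0,0,0,1],[0,0.002,0,0,0,0,1],[0,0.002,0,0,0,0,1]])

```text
time: 4.25
tool_pos: [0.5462, -0.0997, 0.0647]
tool_rot: [3.142, -0.0, 0.031]
contact_force: [1.1, 4.2, 1.4]
opening: 0.0006
```

>>> send_rows(series=[[0,0.0015,0,0,0,0,1],[0,0.0015,0,0,0,0,1],[0,0.001,0,0,0,0,1]])

```text
time: 4.5
tool_pos: [0.5463, -0.1037, 0.0647]
tool_rot: [3.141, -0.0, 0.031]
contact_force: [1.4, 3.6, 1.3]
opening: 0.0005
```

>>> send_rows(series=[[0,0.001,0,0,0,0,1],[0,0.001,0,0,0,0,1]])

```text
time: 4.67
tool_pos: [0.5463, -0.1055, 0.0647]
tool_rot: [3.142, -0.0, 0.031]
contact_force: [0.9, 3.7, 1.2]
opening: 0.0002
```

>>> send_rows(series=[[0,0.001,0,0,0,0,1],[0,0,0,0,0,0,1]])

```text
time: 4.83
tool_pos: [0.5464, -0.1066, 0.0647]
tool_rot: [3.141, -0.0, 0.031]
contact_force: [1.0, 3.5, 0.5]
opening: 0.0005
```

>>> send_rows(series=[[0,0.001,0,0,0,0,1],[0,0,0,0,0,0,1]])

```text
time: 5.0
tool_pos: [0.5464, -0.1071, 0.0647]
tool_rot: [-3.141, -0.0, 0.031]
contact_force: [0.8, 4.9, 1.2]
opening: 0.0002
```

>>> send_rows(series=[[0,0.001,0,0,0,0,1],[0,0,0,0,0,0,1]])

```text
time: 5.17
tool_pos: [0.5464, -0.1072, 0.0647]
tool_rot: [-3.14, 0.0, 0.031]
contact_force: [1.3, 9.3, 1.5]
opening: 0.0001
```

>>> send_rows(series=[[0,0.001,0,0,0,0,1],[0,0,0,0,0,0,1]])

```text
time: 5.33
tool_pos: [0.5463, -0.1074, 0.0646]
tool_rot: [-3.139, 0.0, 0.031]
contact_force: [2.1, 12.4, 1.9]
opening: 0.0005
```

>>> send_rows(series=[[0,-0.004,0,0,0,0,1],[0,-0.005,0,0,0,0,1],[0,0,-0.03,0,0,0,1],[0,0,-0.04,0,0,0,1],[0,0,-0.02,0,0,0,1]])

```text
time: 5.75
tool_pos: [0.5472, -0.1013, 0.1582]
tool_rot: [3.139, -0.004, 0.031]
contact_force: [1.3, -0.4, 0.9]
opening: 0.0005
```

Run:
```python
from h import *
d=snap('side','side2'); cv2.imwrite('pics/crop2.png',cv2.resize(d['color'][150:330,230:430,::-1],(666,600)))
to([.084,-.089],.088)
```

```text
now base [   2.16881528 -177.68001084] 0.16140126075900985 shift [ 0.0811 -0.0891  0.0737] F [ 1.21 -0.1   3.59] t 5.8 yaw [ 3.137  -0.0093  0.0308]
```

View pics/crop2.png

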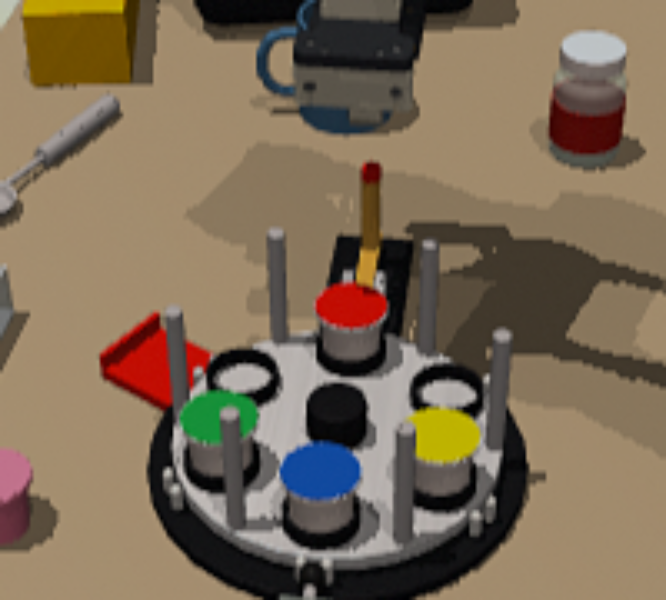

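The bolt has moved out: the red top went from crop (367,193) to (371,172), and everything else is unchanged. Next I go to the +x side of the post at 300°.

>>> send_rows(series=[[0.027,-0.0297,0,0,0,0,1],[0.027,-0.0297,0,0,0,0,1],[0.027,-0.0297,0,0,0,0,1],[0,0,0,0,0,0,1],[0,0,0,0,0,0,1]])

```text
time: 6.22
tool_pos: [0.6249, -0.0076, 0.1537]
tool_rot: [3.141, 0.001, 0.034]
contact_force: [-0.6, -0.7, -0.2]
opening: 0.0002
```

Run:
```python
from h import *
to([.084,-.089],.088)
```

```text
now base [ 81.01715185 -85.85085188] 0.15372818497776347 shift [0.003  0.0031 0.0657] F [-0.62 -0.68 -0.2 ] t 6.2167 yaw [3.1407e+00 8.0000e-04 3.3700e-02]
```

>>> send_rows(series=[[0.001,0.003,0.03,0,0,0,1],[0,0,0.025,0,0,0,1],[0,0,0.01,0,0,0,1],[0,0,0,0,0,0,1],[0,0,0,0,0,0,1]])

```text
time: 6.63
tool_pos: [0.6252, -0.0127, 0.0899]
tool_rot: [3.141, 0.001, 0.03]
contact_force: [0.4, -0.2, 0.4]
opening: 0.0007
```

Run:
```python
from h import *
to([.067,-.089],.088)
d=snap('side','side3'); cv2.imwrite('pics/crop3.png',cv2.resize(d['color'][150:330,230:430,::-1],(666,600)))
```

```text
now base [ 81.23155021 -90.99320035] 0.08994537596306883 shift [-0.0142 -0.002   0.002 ] F [ 0.38 -0.15  0.37] t 6.6333 yaw [3.1412e+00 6.0000e-04 2.9900e-02]
```

View pics/crop3.png

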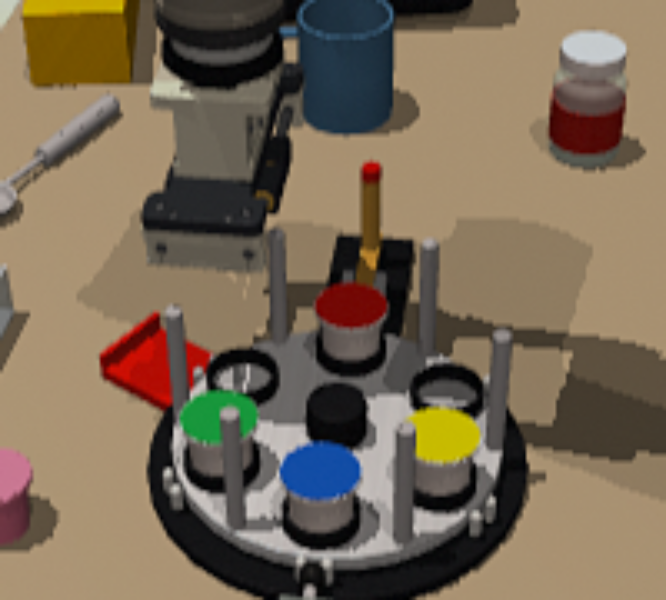

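>>> send_rows(series=[[-0.002,0,0,0,0,0,1],[-0.002,0,0,0,0,0,1],[-0.002,0,0,0,0,0,1],[-0.002,0,0,0,0,0,1],[-0.002,0,0,0,0,0,1]])

```text
time: 7.1
tool_pos: [0.6154, -0.0122, 0.0902]
tool_rot: [3.141, -0.001, 0.031]
contact_force: [0.3, 0.6, -0.2]
opening: 0.0002
```

>>> send_rows(series=[[-0.0015,0,0,0,0,0,1],[-0.0015,0,0,0,0,0,1],[-0.0015,0,0,0,0,0,1]])

```text
time: 7.35
tool_pos: [0.612, -0.0124, 0.09]
tool_rot: [3.141, -0.003, 0.031]
contact_force: [7.2, -0.2, -2.8]
opening: 0.0001
```

>>> send_rows(series=[[-0.001,0.0005,0,0,0,0,1],[-0.001,0.0005,0,0,0,0,1]])

```text
time: 7.52
tool_pos: [0.6109, -0.0131, 0.09]
tool_rot: [-3.142, -0.005, 0.031]
contact_force: [6.5, 1.5, -2.7]
opening: 0.0003
```

>>> send_rows(series=[[-0.001,0.0005,0,0,0,0,1],[-0.001,0.0005,0,0,0,0,1]])

```text
time: 7.68
tool_pos: [0.6087, -0.0146, 0.09]
tool_rot: [3.141, -0.004, 0.031]
contact_force: [5.1, -1.7, -3.3]
opening: 0.0008
```

>>> send_rows(series=[[-0.0015,0.0008,0,0,0,0,1],[-0.0015,0.0008,0,0,0,0,1]])

```text
time: 7.85
tool_pos: [0.6045, -0.0163, 0.0898]
tool_rot: [3.141, -0.001, 0.031]
contact_force: [-0.8, -0.7, -0.2]
opening: 0.0002
```

>>> send_rows(series=[[-0.0023,0.0009,0,0,0,0,1],[-0.0023,0.0009,0,0,0,0,1],[-0.0023,0.0009,0,0,0,0,1],[-0.0023,0.0009,0,0,0,0,1],[-0.0023,0.0009,0,0,0,0,1]])

```text
time: 8.27
tool_pos: [0.5923, -0.0211, 0.0897]
tool_rot: [3.142, 0.0, 0.031]
contact_force: [0.7, -0.8, -0.5]
opening: 0.0008
```

>>> send_rows(series=[[-0.0023,0.0006,0,0,0,0,1],[-0.0023,0.0006,0,0,0,0,1],[-0.0023,0.0006,0,0,0,0,1],[-0.0023,0.0006,0,0,0,0,1],[-0.0023,0.0006,0,0,0,0,1]])

```text
time: 8.68
tool_pos: [0.5813, -0.0244, 0.0898]
tool_rot: [3.141, -0.0, 0.031]
contact_force: [0.6, -0.8, -0.8]
opening: 0.0004
```

Run:
```python
from h import *
to([.0259,-.1025],.09)
d=snap('side','side4'); cv2.imwrite('pics/crop4.png',cv2.resize(d['color'][150:330,230:430,::-1],(666,600)))
```

```text
now base [  36.89151959 -101.33039828] 0.08976274990412 shift [-0.011   0.0012 -0.0002] F [ 0.62 -0.79 -0.83] t 8.6833 yaw [ 3.1414e+00 -3.0000e-04  3.0800e-02]
```

View pics/crop4.png

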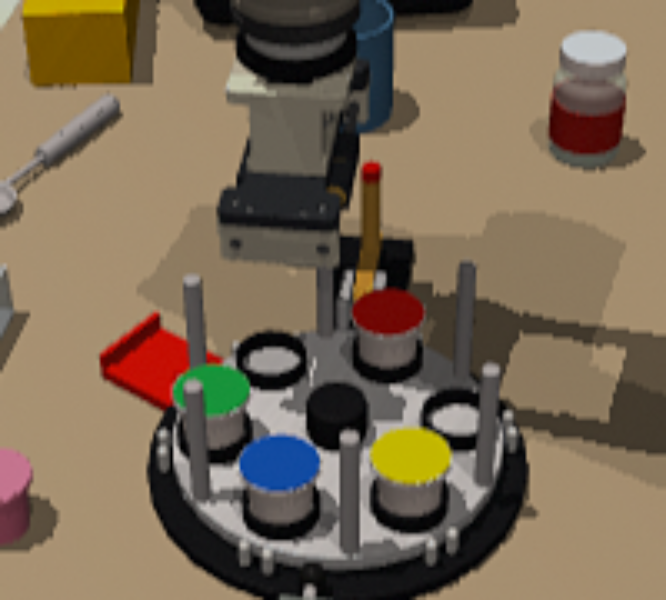

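The plate is turning the right way: green has gone to crop (212,390), towards the ledge, and the pods are standing. I carry on along the arc.

>>> send_rows(series=[[-0.0023,0.0003,0,0,0,0,1],[-0.0023,0.0003,0,0,0,0,1],[-0.0023,0.0003,0,0,0,0,1],[-0.0023,0.0003,0,0,0,0,1],[-0.0023,0.0002,0,0,0,0,1]])

```text
time: 9.15
tool_pos: [0.5696, -0.0261, 0.0897]
tool_rot: [3.142, -0.0, 0.031]
contact_force: [0.1, -0.7, -0.4]
opening: 0.0005
```

>>> send_rows(series=[[-0.0023,0.0001,0,0,0,0,1],[-0.0023,0,0,0,0,0,1],[-0.0023,0,0,0,0,0,1],[-0.0023,0,0,0,0,0,1],[-0.0023,0,0,0,0,0,1]])

```text
time: 9.57
tool_pos: [0.5582, -0.0266, 0.0897]
tool_rot: [3.141, -0.0, 0.031]
contact_force: [1.5, -0.6, 0.8]
opening: 0.0006
```

>>> send_rows(series=[[-0.0023,-0.0002,0,0,0,0,1],[-0.0023,-0.0002,0,0,0,0,1],[-0.0023,-0.0002,0,0,0,0,1],[-0.0023,-0.0002,0,0,0,0,1],[-0.0023,-0.0002,0,0,0,0,1]])

```text
time: 9.98
tool_pos: [0.5467, -0.0259, 0.0897]
tool_rot: [3.141, -0.0, 0.031]
contact_force: [0.2, -0.2, 1.1]
opening: -0.0
```

Run:
```python
from h import *
d=snap('side','side5'); cv2.imwrite('pics/crop5.png',cv2.resize(d['color'][150:330,230:430,::-1],(666,600)))
to([-.0297,-.093],.09)
W=cloud(d)
b=np.zeros(W.shape[:2],bool); b[195:350,262:405]=1
m=b&(W[...,2]>.11)&(W[...,2]<.13)
n,l,s,ce=cv2.connectedComponentsWithStats(m.astype(np.uint8))
for i in range(1,n):
    p=W[l==i]
    if len(p)>15:
        q=w2b(np.median(p,0)-np.array([-.0008,.0045,0])); print('post',len(p),ce[i].round(),np.hypot(*q).round(4),np.degrees(np.arctan2(q[1],q[0])).round(1))
```

```text
now base [   1.70819573 -101.55440296] 0.08963736502063795 shift [-0.0314 -0.0085 -0.0003] F [-0.88  0.31 -0.1 ] t 10.0333 yaw [-3.1414e+00  8.0000e-04  3.0700e-02]
post 41 [297. 229.] 0.1023 -38.0
post 47 [378. 241.] 0.1029 -158.0
post 50 [282. 258.] 0.1025 21.7
post 52 [368. 273.] 0.1021 141.8
post 50 [317. 282.] 0.1026 81.7
```

View pics/crop5.png

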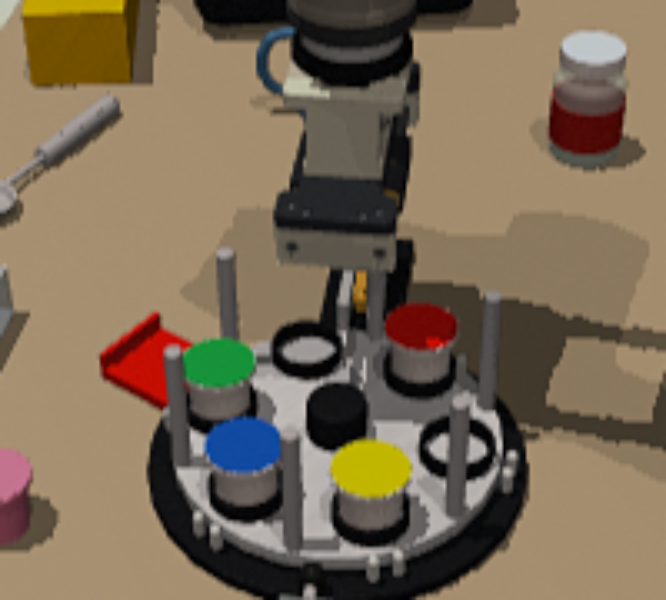

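>>> send_rows(series=[[-0.0023,-0.0004,0,0,0,0,1],[-0.0023,-0.0004,0,0,0,0,1],[-0.0023,-0.0005,0,0,0,0,1],[-0.0023,-0.0005,0,0,0,0,1],[-0.0023,-0.0005,0,0,0,0,1]])

```text
time: 10.45
tool_pos: [0.5351, -0.0239, 0.0897]
tool_rot: [3.141, -0.0, 0.031]
contact_force: [0.4, -1.2, -0.5]
opening: 0.0004
```

>>> send_rows(series=[[-0.0015,-0.0005,0,0,0,0,1],[-0.0015,-0.0005,0,0,0,0,1],[-0.0015,-0.0005,0,0,0,0,1]])

```text
time: 10.7
tool_pos: [0.5307, -0.0225, 0.0897]
tool_rot: [3.141, -0.0, 0.031]
contact_force: [0.6, -0.7, -0.1]
opening: 0.0002
```

Run:
```python
from h import *
to([-.0297,-.093],.09)
```

```text
now base [-13.62235093 -97.8533415 ] 0.08973476905626263 shift [-0.0161 -0.0048 -0.0003] F [ 0.65 -0.74 -0.1 ] t 10.7 yaw [ 3.1415e+00 -1.0000e-04  3.0900e-02]
```

>>> send_rows(series=[[-0.0015,-0.0005,0,0,0,0,1],[-0.0015,-0.0005,0,0,0,0,1],[-0.0015,-0.0005,0,0,0,0,1]])

```text
time: 10.95
tool_pos: [0.5261, -0.0212, 0.0897]
tool_rot: [3.142, 0.0, 0.031]
contact_force: [0.2, 0.1, 0.3]
opening: 0.0005
```

>>> send_rows(series=[[-0.0015,-0.0006,0,0,0,0,1],[-0.0015,-0.0006,0,0,0,0,1]])

```text
time: 11.12
tool_pos: [0.523, -0.0201, 0.0897]
tool_rot: [3.142, 0.0, 0.031]
contact_force: [0.5, -1.0, -0.1]
opening: 0.0006
```

>>> send_rows(series=[[-0.0012,-0.0005,0,0,0,0,1],[-0.0012,-0.0005,0,0,0,0,1]])

```text
time: 11.28
tool_pos: [0.522, -0.0197, 0.0899]
tool_rot: [3.14, -0.003, 0.031]
contact_force: [6.3, -3.9, -4.5]
opening: 0.0003
```

Run:
```python
from h import *
to([-.0297,-.093],.09)
```

```text
now base [-22.22904038 -94.74408099] 0.08990984263347432 shift [-0.0075 -0.0017 -0.0001] F [ 6.35 -3.91 -4.54] t 11.2833 yaw [ 3.1404e+00 -3.1000e-03  3.0900e-02]
```

>>> send_rows(series=[[-0.001,-0.0005,0,0,0,0,1],[-0.001,-0.0005,0,0,0,0,1]])

```text
time: 11.45
tool_pos: [0.5203, -0.0191, 0.0899]
tool_rot: [3.14, -0.004, 0.031]
contact_force: [4.5, -3.6, -3.6]
opening: 0.0005
```

>>> send_rows(series=[[-0.001,-0.0005,0,0,0,0,1]])

```text
time: 11.53
tool_pos: [0.5189, -0.0186, 0.0899]
tool_rot: [3.14, -0.003, 0.031]
contact_force: [3.5, -4.9, -3.0]
opening: 0.0001
```

>>> send_rows(series=[[-0.001,-0.0005,0,0,0,0,1]])

```text
time: 11.62
tool_pos: [0.5175, -0.0181, 0.0898]
tool_rot: [3.14, -0.002, 0.031]
contact_force: [2.2, -2.6, -1.0]
opening: 0.0004
```

Run:
```python
from h import *
to([-.0297,-.093],.09)
```

```text
now base [-26.60930473 -92.97596308] 0.08982169107990509 shift [-0.0031  0.     -0.0002] F [ 2.17 -2.59 -0.95] t 11.6167 yaw [ 3.1402e+00 -1.9000e-03  3.0800e-02]
```

>>> send_rows(series=[[-0.001,-0.0005,0,0,0,0,1],[0,0,0,0,0,0,1]])

```text
time: 11.78
tool_pos: [0.5153, -0.0166, 0.0897]
tool_rot: [-3.141, 0.001, 0.031]
contact_force: [0.1, -1.0, 1.0]
opening: 0.0003
```

>>> send_rows(series=[[-0.001,-0.0005,0,0,0,0,1],[0,0,0,0,0,0,1],[0,0,0,0,0,0,1]])

```text
time: 12.03
tool_pos: [0.5142, -0.016, 0.0896]
tool_rot: [-3.141, 0.001, 0.031]
contact_force: [-0.3, 0.0, 0.7]
opening: 0.0008
```

```bash
cat >> h.py <<'E'
def posts(f):
    d=snap('side',f); cv2.imwrite('pics/c'+f+'.png',cv2.resize(d['color'][150:330,230:430,::-1],(666,600)))
    W=cloud(d)
    b=np.zeros(W.shape[:2],bool); b[195:350,262:405]=1
    m=b&(W[...,2]>.11)&(W[...,2]<.13)
    n,l,s,ce=cv2.connectedComponentsWithStats(m.astype(np.uint8))
    for i in range(1,n):
        p=W[l==i]
        if len(p)>15:
            q=w2b(np.median(p,0)-np.array([-.0008,.0045,0])); print('post',len(p),ce[i].round(),np.hypot(*q).round(4),np.degrees(np.arctan2(q[1],q[0])).round(1))
E
python3 - <<'E'
from h import *
to([-.0297,-.093],.09)
posts('s6')
E
```

```text
now base [-29.8319005  -90.82384131] 0.08959894745567454 shift [ 0.0001  0.0022 -0.0004] F [-0.33  0.02  0.71] t 12.0333 yaw [-3.1413e+00  8.0000e-04  3.1000e-02]
post 44 [312. 223.] 0.1034 -60.3
post 44 [282. 246.] 0.1027 -0.4
post 46 [380. 253.] 0.1029 -179.8
post 51 [299. 277.] 0.1027 60.1
post 51 [351. 281.] 0.1027 119.8
```

It has clicked in: the posts read −60.3, −0.4, 60.1, 119.8 and 180°. I retreat and go round to the outer side of the knob.

>>> send_rows(series=[[0.004,0,0,0,0,0,1],[0.008,0,0,0,0,0,1],[0,0,-0.03,0,0,0,1],[0,0,-0.035,0,0,0,1],[0,0,0,0,0,0,1]])

```text
time: 12.5
tool_pos: [0.5308, -0.0165, 0.1605]
tool_rot: [3.139, -0.011, 0.031]
contact_force: [1.4, 0.0, 1.7]
opening: 0.0003
```

>>> send_rows(series=[[0.005,0.035,0,0,0,0,1],[0.005,0.035,0,0,0,0,1],[0.005,0.035,0,0,0,0,1],[0.003,0.035,0,0,0,0,1],[0,0.02,0,0,0,0,1]])

```text
time: 12.92
tool_pos: [0.5507, -0.179, 0.1547]
tool_rot: [3.14, -0.001, 0.029]
contact_force: [-1.1, 0.8, -0.2]
opening: 0.0001
```

>>> send_rows(series=[[0,0,0,0,0,0,1],[0,0,0,0,0,0,1]])

```text
time: 13.08
tool_pos: [0.5498, -0.1763, 0.1543]
tool_rot: [-3.141, 0.0, 0.029]
contact_force: [0.4, 0.3, -0.8]
opening: 0.0004
```

Run:
```python
from h import *
to([0,-.250],.066)
posts('s7')
```

```text
now base [   0.72707159 -252.14941768] 0.1543444651366224 shift [-0.0007 -0.0021  0.0883] F [ 0.41  0.32 -0.8 ] t 13.0833 yaw [-3.1413  0.      0.0285]
post 42 [312. 223.] 0.1027 -60.1
post 43 [359. 226.] 0.1031 -119.8
post 44 [282. 246.] 0.1029 0.5
post 48 [380. 253.] 0.1027 179.9
post 50 [299. 277.] 0.1028 59.9
post 51 [352. 281.] 0.1038 120.1
```

View pics/cs7.png

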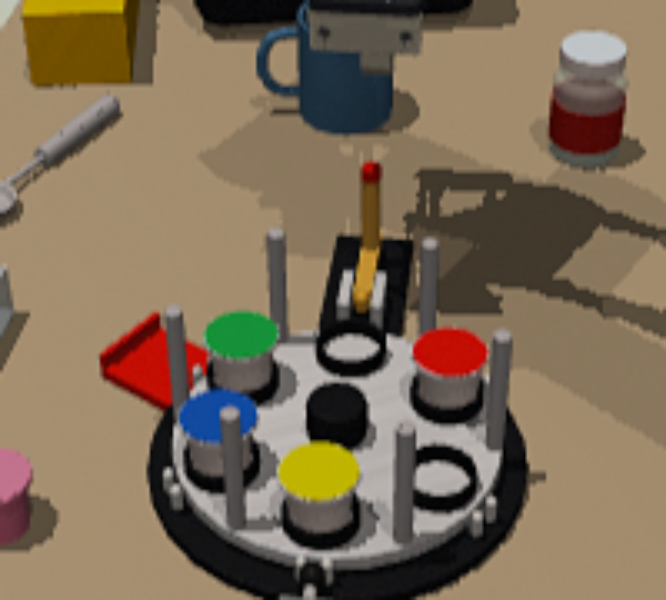

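Green stands at the ledge, crop (242,335), with the roller between its lugs. Now I go down outside the handle.

>>> send_rows(series=[[-0.0007,-0.001,0.03,0,0,0,1],[0,0,0.03,0,0,0,1],[0,0,0.02,0,0,0,1],[0,0,0.008,0,0,0,1],[0,0,0,0,0,0,1]])

```text
time: 13.55
tool_pos: [0.5479, -0.1726, 0.065]
tool_rot: [-3.14, 0.004, 0.032]
contact_force: [-0.3, 0.4, -0.1]
opening: 0.0003
```

>>> send_rows(series=[[0,-0.002,0,0,0,0,1],[0,-0.002,0,0,0,0,1],[0,-0.002,0,0,0,0,1],[0,-0.002,0,0,0,0,1],[0,-0.002,0,0,0,0,1]])

```text
time: 13.97
tool_pos: [0.549, -0.1643, 0.0677]
tool_rot: [3.141, -0.001, 0.031]
contact_force: [0.6, -0.7, -0.4]
opening: 0.0007
```

Run:
```python
from h import *
to([0,-.233],.066)
```

```text
now base [ 2.32685119e-01 -2.40083446e+02] 0.06765633642883644 shift [-0.0002 -0.0071  0.0017] F [ 0.63 -0.71 -0.41] t 13.9667 yaw [ 3.1408e+00 -1.5000e-03  3.0900e-02]
```

>>> send_rows(series=[[0,-0.002,0,0,0,0,1],[0,-0.002,0,0,0,0,1],[0,-0.002,0,0,0,0,1],[0,-0.002,0,0,0,0,1],[0,-0.002,0,0,0,0,1]])

```text
time: 14.38
tool_pos: [0.5483, -0.155, 0.0668]
tool_rot: [3.14, -0.0, 0.031]
contact_force: [-1.0, -4.1, 1.0]
opening: 0.0003
```

>>> send_rows(series=[[0,-0.002,0,0,0,0,1],[0,-0.002,0,0,0,0,1],[0,-0.002,0,0,0,0,1],[0,-0.002,0,0,0,0,1],[0,-0.002,0,0,0,0,1]])

```text
time: 14.8
tool_pos: [0.548, -0.1444, 0.0668]
tool_rot: [3.141, -0.0, 0.031]
contact_force: [0.5, -3.9, 1.3]
opening: 0.0
```

>>> send_rows(series=[[0,-0.0015,0,0,0,0,1],[0,-0.0015,0,0,0,0,1],[0,-0.0015,0,0,0,0,1]])

```text
time: 15.05
tool_pos: [0.5478, -0.1398, 0.0667]
tool_rot: [3.141, -0.0, 0.031]
contact_force: [-0.3, -3.9, 0.2]
opening: 0.0003
```

>>> send_rows(series=[[0,-0.001,0,0,0,0,1],[0,-0.001,0,0,0,0,1]])

```text
time: 15.22
tool_pos: [0.5477, -0.1378, 0.0668]
tool_rot: [3.141, -0.0, 0.031]
contact_force: [-1.2, -3.5, 1.0]
opening: 0.0001
```

>>> send_rows(series=[[0,-0.001,0,0,0,0,1],[0,-0.001,0,0,0,0,1]])

```text
time: 15.38
tool_pos: [0.5477, -0.1359, 0.0668]
tool_rot: [3.141, -0.0, 0.031]
contact_force: [-0.2, -3.6, 0.1]
opening: 0.0004
```

>>> send_rows(series=[[0,-0.001,0,0,0,0,1],[0,-0.001,0,0,0,0,1]])

```text
time: 15.55
tool_pos: [0.5476, -0.1339, 0.0667]
tool_rot: [3.142, -0.0, 0.031]
contact_force: [-0.5, -5.2, 0.9]
opening: 0.0002
```

>>> send_rows(series=[[0,-0.001,0,0,0,0,1]])

```text
time: 15.63
tool_pos: [0.5476, -0.1328, 0.0667]
tool_rot: [3.142, -0.0, 0.031]
contact_force: [-0.6, -3.2, 1.4]
opening: 0.0005
```

>>> send_rows(series=[[0,-0.001,0,0,0,0,1]])

```text
time: 15.72
tool_pos: [0.5476, -0.1318, 0.0667]
tool_rot: [3.142, -0.0, 0.031]
contact_force: [-0.8, -3.3, 1.9]
opening: 0.0002
```

>>> send_rows(series=[[0,-0.001,0,0,0,0,1]])

```text
time: 15.8
tool_pos: [0.5475, -0.1308, 0.0667]
tool_rot: [3.141, -0.0, 0.031]
contact_force: [-0.9, -3.6, 1.6]
opening: 0.0006
```

>>> send_rows(series=[[0,-0.001,0,0,0,0,1]])

```text
time: 15.88
tool_pos: [0.5475, -0.1298, 0.0668]
tool_rot: [3.142, -0.0, 0.031]
contact_force: [-0.8, -3.3, 1.3]
opening: 0.0003
```

>>> send_rows(series=[[0,-0.001,0,0,0,0,1]])

```text
time: 15.97
tool_pos: [0.5475, -0.1288, 0.0667]
tool_rot: [3.141, -0.0, 0.031]
contact_force: [-1.4, -4.4, 0.6]
opening: 0.0004
```

>>> send_rows(series=[[0,-0.001,0,0,0,0,1]])

```text
time: 16.05
tool_pos: [0.5474, -0.1278, 0.0667]
tool_rot: [3.142, 0.0, 0.031]
contact_force: [-0.8, -3.8, 1.8]
opening: 0.0003
```

>>> send_rows(series=[[0,-0.001,0,0,0,0,1]])

```text
time: 16.13
tool_pos: [0.5474, -0.127, 0.0668]
tool_rot: [3.141, -0.0, 0.031]
contact_force: [-0.5, -7.0, 1.1]
opening: 0.0002
```

>>> send_rows(series=[[0,-0.001,0,0,0,0,1],[0,0,0,0,0,0,1]])

```text
time: 16.3
tool_pos: [0.5474, -0.1268, 0.0669]
tool_rot: [3.14, -0.0, 0.031]
contact_force: [-1.2, -8.4, 0.9]
opening: 0.0005
```

>>> send_rows(series=[[0,-0.001,0,0,0,0,1],[0,0,0,0,0,0,1]])

```text
time: 16.47
tool_pos: [0.5475, -0.1265, 0.0669]
tool_rot: [3.139, -0.001, 0.031]
contact_force: [-1.1, -10.4, 1.0]
opening: 0.0004
```

>>> send_rows(series=[[0,-0.001,0,0,0,0,1],[0,0,0,0,0,0,1]])

```text
time: 16.63
tool_pos: [0.5475, -0.1263, 0.067]
tool_rot: [3.138, -0.001, 0.031]
contact_force: [-2.7, -13.8, 1.0]
opening: 0.0008
```

>>> send_rows(series=[[0,-0.0005,0,0,0,0,1],[0,0,0,0,0,0,1]])

```text
time: 16.8
tool_pos: [0.5475, -0.1262, 0.067]
tool_rot: [3.137, -0.001, 0.031]
contact_force: [-2.2, -15.4, -0.2]
opening: 0.0004
```

>>> send_rows(series=[[0,0,0,0,0,0,1],[0,0,0,0,0,0,1],[0,0,0,0,0,0,1],[0,0,0,0,0,0,1]])

```text
time: 17.13
tool_pos: [0.5475, -0.1262, 0.067]
tool_rot: [3.137, -0.001, 0.031]
contact_force: [-1.9, -16.4, 0.7]
opening: 0.0004
```

>>> send_rows(series=[[0,0.003,0,0,0,0,1],[0,0.008,0,0,0,0,1],[0,0.02,0,0,0,0,1],[0,0,-0.035,0,0,0,1],[0,0,-0.04,0,0,0,1]])

```text
time: 17.55
tool_pos: [0.5461, -0.1539, 0.1393]
tool_rot: [-3.137, 0.007, 0.03]
contact_force: [1.2, -0.4, 0.7]
opening: 0.0005
```

>>> send_rows(series=[[0,0.03,-0.02,0,0,0,1],[0,0.03,-0.02,0,0,0,1],[0,0,0,0,0,0,1],[0,0,0,0,0,0,1],[0,0,0,0,0,0,1]])

```text
time: 17.97
tool_pos: [0.5495, -0.2135, 0.1807]
tool_rot: [-3.14, 0.002, 0.031]
contact_force: [-0.8, 0.3, -0.7]
opening: 0.0004
```

Run:
```python
from h import *
print(observe()['contact_force'],observe()['tool_pos'])
posts('s8'); snap('scene','scene8'); 
d=snap('wrist','wrist8')
D=dict(np.load('pics/s8.npz')); W=cloud(D); hsv=cv2.cvtColor(D['color'],cv2.COLOR_RGB2HSV)
for n,lo,hi,zr in [('green',(45,100,60),(80,255,255),(.06,.085)),('blue',(105,100,60),(125,255,255),(.06,.085)),('yellow',(22,150,80),(35,255,255),(.06,.085)),('red',(0,150,80),(8,255,255),(.066,.082)),('knob',(0,150,80),(8,255,255),(.09,.11))]:
    m=cv2.inRange(hsv,lo,hi)>0; m&=(W[...,2]>zr[0])&(W[...,2]<zr[1]); r=np.hypot(*np.moveaxis(w2b(W),-1,0)); m&=r<(.12 if n!='knob' else .25); p=W[m]
    b=w2b((p.min(0)+p.max(0))/2); print(n,len(p),b.round(4),np.hypot(*b).round(4),np.degrees(np.arctan2(b[1],b[0])).round(1),np.median(p[:,2]).round(4), 'med', w2b(np.median(p,0)).round(4))
```

```text
[-0.80688004  0.28903293 -0.73864018] [ 0.54946548 -0.21347036  0.1807013 ]
post 43 [312. 223.] 0.1034 -60.1
post 44 [358. 226.] 0.1033 -119.4
post 45 [282. 246.] 0.1031 0.1
post 48 [380. 253.] 0.1025 179.9
post 53 [299. 277.] 0.1028 60.1
post 50 [351. 281.] 0.1032 119.7
green 238 [ 0.0694 -0.0403] 0.0802 -30.2 0.0747 med [ 0.0685 -0.0413]
blue 226 [0.0702 0.0388] 0.0802 28.9 0.0745 med [0.0735 0.0369]
yellow 318 [0.0003 0.0788] 0.0788 89.8 0.0745 med [0.0007 0.0803]
red 247 [-0.0703 -0.0392] 0.0805 -150.8 0.0748 med [-0.0705 -0.0393]
knob 34 [ 0.0507 -0.0887] 0.1022 -60.3 0.1004 med [ 1.000e-04 -1.746e-01]
```

View pics/cs8.png

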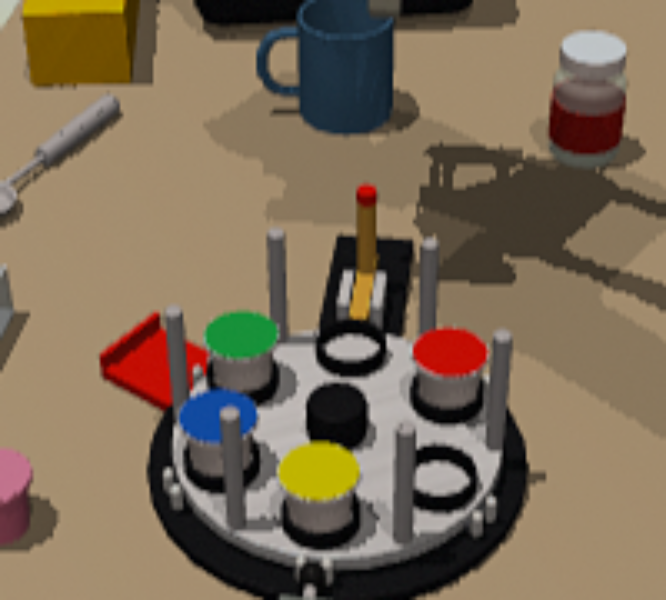

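View pics/wrist8.png

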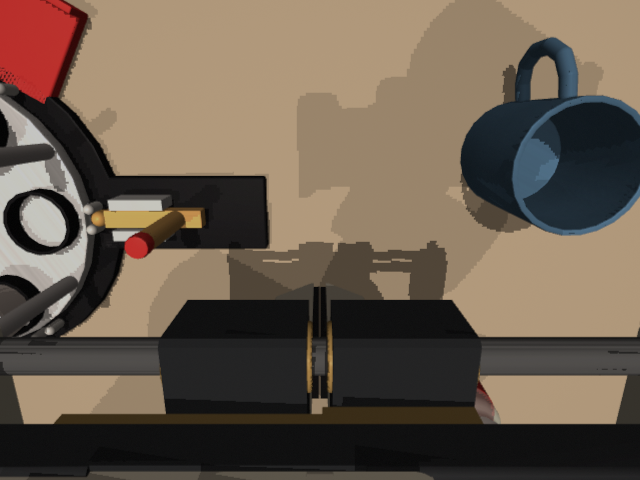

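View pics/scene8.png

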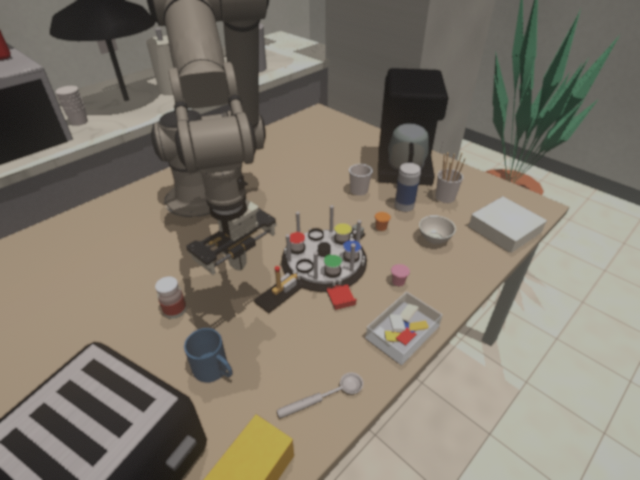

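Run:
```python
from h import *
for f in ['side0','s7','s8']:
    D=dict(np.load(f'pics/{f}.npz')); W=cloud(D); hsv=cv2.cvtColor(D['color'],cv2.COLOR_RGB2HSV)
    m=(cv2.inRange(hsv,(0,150,80),(8,255,255))>0)&(W[...,2]>.095)&(W[...,2]<.11); B=w2b(W); m&=(np.abs(B[...,0])<.02)&(B[...,1]<-.15)
    print(f,m.sum(),B[m].mean(0).round(4))
print(observe()['time'], workorder.hand_in())
```

```text
side0 29 [-0.0004 -0.1757]
s7 22 [ 1.000e-04 -2.042e-01]
s8 29 [-0.0005 -0.1745]
the job is handed in; nothing more can be done
18.1167 None
```

The green pod is at the red serving ledge, the carousel is clicked into its new stop, and the bolt is pressed home. I handed the job in at 18.1 s with the arm clear of everything.

- **Bolt out:** I drew it out to its hard stop, about 28 mm, reading 12 N there.
- **Turn:** I pushed one post clockwise (seen from above) for one stop. The readings at a post, taken at the end of each move, peaked at about 9 N.
- **Bolt home:** I pressed it in until the force rose, then held about 15–16 N for 0.3 s.

**Last checks:**
- The posts read within about 0.6° of multiples of 60°. The green pod was at −30.2° and 80.2 mm from the axis, where the serving place is −30° and 80 mm.
- All four lids were at standing height.
- The bolt nose was between the lugs, and the arm's force reading was zero within noise.
- The other things on the counter look unmoved in the scene picture; I compared them by eye only.

**One disagreement:** the camera puts the new home about 1 mm further in than the old one. Judging by the finger position it was about 2.5 mm. Both lie within the stated 3 mm, and at the end the force rose with almost no movement, as it did at the outer stop.

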